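# Seat a tube offcut in the sloping fixture and clamp it

## Robot

A 7-joint arm with a two-finger parallel gripper is mounted at the origin on a cart in front of the work surface, level with it; the furniture and walls round the work are solid. World frame = base frame: x ahead of the robot, y to its left, z up, the work surface at z = 0. Lengths are in m, angles in rad, forces in N, time in s.
With the tool pointing down it reaches from about 0.425 to 0.925 m from the base axis. Payload 6.8 kg.
Tool frame: the origin (TCP) lies at the very end of the fingers, on their centre line; the grasp point (between the pads) lies 19 mm behind it; z points along the fingers, y is the line along which they close (so a half turn about z gives the same grasp; the last joint's range is limited). The gripper opens to 88 mm and grips with 3 to 60 N. Pads are 20 mm wide; open, the fingers measure 115 mm over their backs; the gripper's body (75 mm by 178 mm) begins 61 mm behind the grasp point.
Start: joints at [1.167, 0.477, 0.022, 1.555, -0.011, 1.109, -0.083], TCP at [0.197, -0.646, 0.223] pointing down, gripper open.
Joint ranges: [-2.96, 2.96], [-0.34, 2.1], [-1.41, 1.46], [0.24, 2.44], [-1.37, 4.51], [0.17, 1.92], [-2.96, 2.96]. Speed limits (rad/s): [2.39, 2.39, 3.14, 3.14, 3.14, 3.14, 3.14].

## Interface

Orientations are given as a unit quaternion [x, y, z, w].
In Python, from workcell import env gives the robot as it stands. The module is installed in compiled form; this text tells all that it offers.
- The arm moves only by the tool step_arm, never from a script. Its argument "moves" is a list of rows, each an object of numbers: "wx", "wy", "wz": the turn, a rotation vector about the tool's x, y, z in degrees; "tx", "ty", "tz": the shift along the tool's x, y, z in mm; "claw": the opening, from 0 (shut) to 1 (fully open). A call has 1 to 20 rows; each row shifts and turns the commanded pose from where the row before left it, along the tool's axes as they then stand; what a row does not reach is not made up. A row lasts 1/12 s, in which the tool goes at most 41.7 mm and 7.16 degrees, less where a joint would pass 70% of its speed; a pose out of reach is approached as far as the arm can. A call with a gripper value outside its range is refused whole. The fingers move at their own pace and stop on an object; "newtons" is the grip in N (left out, the last holds). Time passes only in rows, so rows that do not move let the fingers close. It gives the time, the measured TCP pose, the force, the opening and the grip force at its end, in the units of the state.
- env.get_state(): the state, without advancing time (a new reading comes with each control period).
- env.read_camera(name): name is "scene" or "top" or "wrist"; returns a dict with "image" (400x640x3 uint8, red, green, blue), "vfov" (degrees; the focal length in pixels is half the picture's height over the tangent of half this angle, whatever the lens; pixels are square), "cx", "cy" (the principal point, pixels), "distortion" ([k1, k2, p1, p2, k3] as OpenCV has them; the pictures are not rectified), "cam_to_world" (4x4, takes a point from camera to world coordinates). Camera axes: x right, y up, looking along -z (the intrinsics and any distortion apply to the point x, -y, -z); pixel columns grow to the right and rows downward; lengths in m; the calibration is good to about 2 mm. A picture is of the moment at which its call begins. There is no depth.
- env.close_job(): hands the job in; it is judged then, once.
Trained networks look in the newest picture that a camera, given by its name, has taken for a name from the list of things; names that differ only in an ending like _2 or _b are one class to them, and where a whole thing is asked for, a point or a joint stands for the part that bears it (a point fixed in the world has none). Each returns a list of dicts, best first, with "score" (0 to 1); they miss things now and then, are a little off and sometimes report something else, mostly with a low value. They report only what shows in the picture. A call takes as long as a camera call.
- env.boxes_of(label, camera): "point" ([x, y, z] in m, in world coordinates, good to about 4 mm: the middle of the surface that is visible of it).
The state is a dict: "time_s": time; "joint_positions": joint angles; "qvel": joint speeds; "joint_torque": joint torques, N m; "tool_pos": TCP position; "eef_rot": TCP orientation; "force": force on the tool from outside, world axes, zero at the start; "wrist_torque": the same for the moment, N m; "opening": finger opening in m; "gripper_force": force on a finger pad.
Only numpy, scipy, OpenCV 4.12 (cv2) and the standard library are available. Lean on these libraries where they do the work, as an engineer would, in place of code of your own. Each camera call takes 0.05 s, during which the arm holds its last target. There are 200 camera calls.

## Task

Put the square tube offcut into the sloping pin nest of the fixture, its length along the nest, and press it down until you feel that it sits fully home on the rests; the stiff ejector pad in the nest may be holding it up. Only then swing the hinged clamp arm over and shut it down onto the tube. Do not shift the loose angle offcut and flat bar that lie beside the tube.

Things in the scene. Friction and masses are not known exactly. Their poses are not given: they have to be found in the camera images.
- tube_center (a point): centre of the loose rusty square tube offcut, 30 x 60 x 30 mm, 0.11 to 0.18 kg, open at both ends (along its y, its 60 mm length). It lies flat on the worktop at the left, in one of three places (the angle offcut and the flat bar are in the other two). Its four long faces are alike, and so are its ends. The point lies 15 mm under its upper face.
- nest: fixed steel nest on the fixture: a 100 x 165 mm plate leaning 30 degrees towards the robot, with four short rests. Origin: middle of the plane of the rests' tops, where the tube's underside sits when home; z points squarely out of the slope, x up the slope, y along the nest. The plate's surface is 8 mm under that plane.
- pins (a point): point on the nest's z axis, 20 mm above the rest plane, level with the tops of six round pins, 10 mm thick (full up to 12 mm, then conical). In nest x, y (mm) they stand at (+-21, +-24) and (0, +-36), and leave the 30 x 60 mm tube 1 mm of play on each side. Fingers closing along x fit between them at the tube's middle.
- home (a point): where the tube's centre is when fully home: 15 mm above the rest plane on the nest's z axis. A brass ejector pad (8 x 26 mm) between the rests stands 4 to 10 mm above the plane, unknown how far. It stays put by friction and takes about 7 N squarely to the slope to push down; when it is down the tube bears hard on the rests.
- clamp (a joint): hinged clamp arm of the fixture, angle in rad: 0 = its rubber pad (18 mm across, 75 mm from the hinge) bears on a tube that is home; grows as the arm swings up and over to the nest's -y side, 1.57 when square to the slope; starts open at 1.75 to 2.1. A stiff hinge (0.3 N m): it stays where it is left and follows 3 to 6 N on its cross bar.
- clamp_hinge (a point): the clamp's hinge axis, which runs along the nest's x; it is fixed at x = 0, y = -75, z = +44 mm of the nest.
- clamp_bar (a point): middle of the round cross bar at the free end of the clamp arm, 14 mm thick, 56 mm long along the nest's x, 115 mm from the hinge. At clamp angle q it is at y = -75 + 115 cos q, z = 44 + 115 sin q mm of the nest. The arm is 16 mm wide and 10 mm thick.
- angle_offcut: loose bystander: angle-iron offcut, 45 x 70 mm, 50 mm high; origin at the middle of its underside
- flat_bar: loose bystander: rusty flat bar, 30 x 90 x 6 mm; origin at the middle of its underside
- tube: the same tube offcut; this origin is the middle of its underside as it lies at the start, 15 mm from point tube_center

How it is judged:
On the way:
1. the tube sits fully home in the nest while the clamp still stands open (distance between tube_center and home below 0.005 m and z of tube_center in the frame of nest below 0.017 m and angle between the y axis of tube_center and the y axis of nest, either way round below 0.09 rad and value of joint clamp above 1 rad), for 0.2 s.
At the end, for the whole second after the job is handed in: The tube lies along the nest between the pins (within about 5 degrees), its centre within 5 mm of home and no more than 2 mm proud of the rests, at rest, and the clamp is shut on it (angle under 0.04 rad) (distance between tube_center and home below 0.005 m and z of tube_center in the frame of nest below 0.017 m and angle between the y axis of tube_center and the y axis of nest, either way round below 0.09 rad and value of joint clamp below 0.04 rad and linear speed of tube below 0.02 m/s); the robot touches nothing.
It fails at once if the clamp is shut while the tube is not home (value of joint clamp below 0.4 rad and (distance between tube_center and home above 0.006 m or z of tube_center in the frame of nest above 0.0185 m)).
It fails at once if a bystander (angle offcut or flat bar) is shifted by more than 30 mm (distance of any of angle_offcut, flat_bar from where it was at the start of the episode above 0.03 m).
It also fails if it takes over 64 s, if anything falls off the work surface, if the arm or the gripper's body presses on something with over 40 N, if the wrist force passes 120 N, or if a joint passes its speed limit or range.

## Working session

There is one attempt and no reset: what is moved stays moved. The work goes in short steps, Python scripts to look and compute and a tool call to move; the robot and the scene stay as the last step left them, time stands still between calls to the robot, and variables do not carry over. Pictures are saved under pics/ and viewed, at most 10 in all, crops included, and the job is handed in when it is done.

Besides the shell and the picture viewer there is one more tool, called after ">>>" in YAML: its name, and indented under it one key for each argument. step_arm: Moves the arm, as the interface text tells. Its arguments: {"type":"object","properties":{"moves":{"type":"array"},"newtons":{"type":"number"}},"required":["moves"]}

```bash
mkdir -p pics
cat > h.py <<'E'
import numpy as np, cv2
from workcell import env
from scipy.spatial.transform import Rotation as R
def shot(n,f=None):
    d=env.read_camera(n)
    if f: cv2.imwrite('pics/'+f,d['image'][:,:,::-1])
    return d
def KD(d):
    f=200/np.tan(np.radians(d['vfov'])/2)
    return np.array([[f,0,d['cx']],[0,f,d['cy']],[0,0,1.]]),np.array(d['distortion'],float)
def proj(d,P):
    K,D=KD(d);T=np.linalg.inv(np.array(d['cam_to_world']));P=np.atleast_2d(P)
    c=(P@T[:3,:3].T+T[:3,3])*[1,-1,-1]
    return cv2.projectPoints(c.reshape(-1,1,3),np.zeros(3),np.zeros(3),K,D)[0].reshape(-1,2)
def ray(d,px):
    K,D=KD(d);u=cv2.undistortPoints(np.array(px,float).reshape(-1,1,2),K,D).reshape(-1,2)
    T=np.array(d['cam_to_world']);v=np.c_[u[:,0],-u[:,1],-np.ones(len(u))]@T[:3,:3].T
    return T[:3,3],v
def onz(d,px,z):
    o,v=ray(d,px);return o+v*((z-o[2])/v[:,2])[:,None]
E
python3 - <<'E'
from h import *
np.set_printoptions(precision=4,suppress=True)
for c in ['scene','top']:
    d=shot(c,c+'1.png');print(c,d['vfov'],np.array(d['cam_to_world'])[:3].tolist(), d['distortion'])
    for l in ['tube','nest','clamp','clamp_bar','angle_offcut','flat_bar']:
        for r in env.boxes_of(l,c)[:3]:print(l,np.array(r['point']),round(r['score'],2),proj(d,r['point'])[0])
s=env.get_state();print(s['time_s'],s['tool_pos'],s['eef_rot'],s['opening'],s['force'])
E
```

```text
scene 47.21197067214903 [[-0.8692803194679524, 0.3327684837191332, -0.3655364036986791, 0.1911969029951707], [-0.49431879531139183, -0.5839752556969052, 0.6439113520785519, 0.750478194536307], [0.0008091894642533382, 0.7404309805626743, 0.6721319128232254, 0.664945101400474]] [-0.0641  0.      0.      0.      0.    ]
tube [0.383  0.2052 0.0282] 0.94 [378.3214 253.0624]
nest [0.6401 0.2111 0.079 ] 0.75 [260.6365 189.6572]
nest [0.3816 0.2054 0.0278] 0.66 [378.9451 253.5547]
clamp [0.6003 0.1407 0.1821] 0.6 [294.5088 134.0567]
clamp [0.6405 0.2101 0.0804] 0.3 [260.701  188.7691]
clamp_bar [0.606  0.1437 0.1837] 0.87 [291.0851 133.2865]
angle_offcut [0.492  0.2375 0.0029] 0.66 [318.9205 251.8358]
flat_bar [0.3949 0.2731 0.0035] 0.42 [355.5316 284.1807]
top 43.615165137312275 [[-0.009729405409956541, 0.9968455440946873, -0.07876737832970752, 0.4336247274663475], [-0.9997569934180184, -0.008139020919187726, 0.02048683602319255, 0.2239832605145291], [0.01978112186234292, 0.07894756207156493, 0.9966824919004161, 0.9601494249621294]] [-0.1622  0.      0.      0.      0.    ]
tube [0.3874 0.1947 0.0309] 0.6 [326.2451 268.1075]
nest [0.6411 0.2107 0.0795] 0.62 [316.6904 127.2394]
clamp [0.6032 0.1242 0.1907] 0.66 [372.8169 134.3733]
clamp_bar [0.5984 0.1289 0.1921] 0.75 [370.0182 137.1808]
clamp_bar [0.6484 0.2122 0.0807] 0.19 [315.8279 123.1181]
angle_offcut [0.4873 0.2422 0.0037] 0.93 [300.4618 215.3035]
angle_offcut [0.3867 0.1952 0.0298] 0.61 [325.9605 268.4593]
flat_bar [0.39   0.3116 0.0034] 0.72 [264.4571 266.5557]
0.7 [ 0.1968 -0.6457  0.2227] [0.9891 0.1474 0.     0.0001] 0.08741308654917929 [-0.4076 -0.5511 -0.2839]
```

Run:
```python
import cv2
a=cv2.imread('pics/scene1.png');b=cv2.imread('pics/top1.png')
# crops enlarged
c=cv2.resize(a[90:330,200:460],None,fx=2.2,fy=2.2);cv2.imwrite('pics/s1c.png',c)
c=cv2.resize(b[80:310,200:420],None,fx=2.5,fy=2.5);cv2.imwrite('pics/t1c.png',c)
```

```text
(no output)
```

View pics/s1c.png

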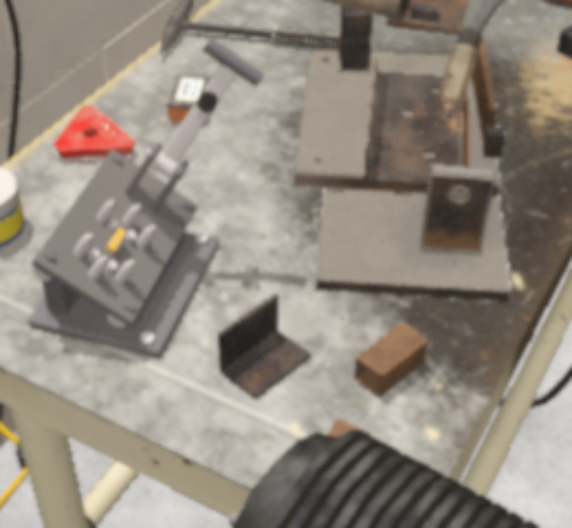

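View pics/t1c.png

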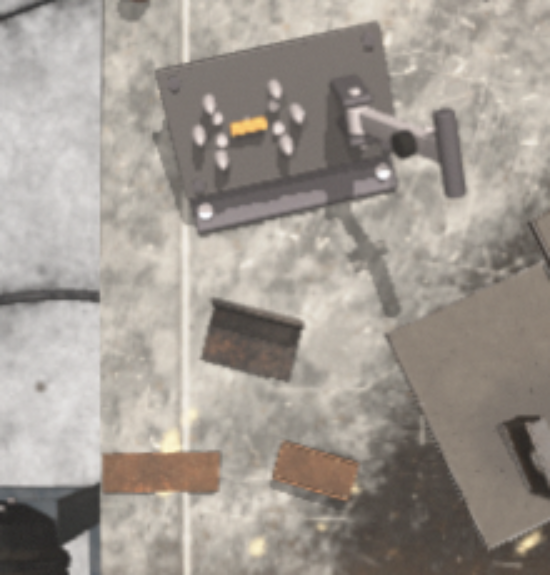

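The tube lies at top-view px (326,268), with its length running about 18° clockwise from world y. The nest is at px (316,127), yawed about +12°, with the clamp open on its right. I'll check what is around the travel path next.

View pics/top1.png

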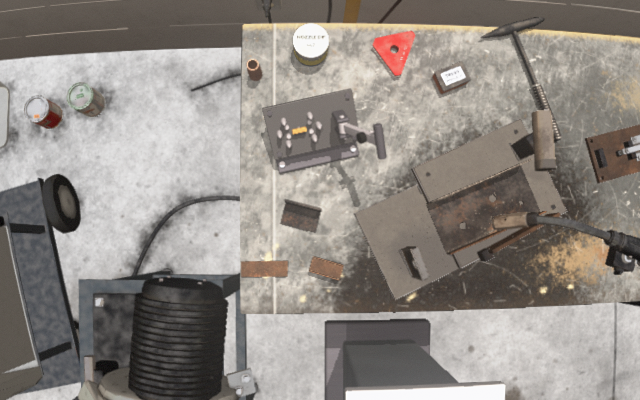

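```bash
cat > fit.py <<'E'
from h import *
from scipy.optimize import least_squares
np.set_printoptions(precision=4,suppress=True)
d=shot('top')
cr=lambda l:np.array(l)/2.5+[200,80]
t=onz(d,cr([(288,440),(358,463),(347,500),(273,480)]),0.03)
print('tube top corners',t[:,:2],'mean',t.mean(0)); v=(t[1]+t[2]-t[0]-t[3])/2;print('len',np.hypot(*v[:2]),'yaw y-axis',np.degrees(np.arctan2(v[0],v[1])))
# nest: pins' tops (about z=14 centre of visible body)
def nest(p):
    Ry=R.from_euler('z',p[3])*R.from_euler('y',-30,degrees=True);return Ry.as_matrix(),np.array(p[:3])
px=cr([(209,103),(275,90),(199,135),(297,113),(222,158),(287,145)])
L=np.array([(21,24,10),(21,-24,10),(0,36,10),(0,-36,10),(-21,24,10),(-21,-24,10)])/1000
s=dict(vfov=47.21197067214903);s=shot('scene')
ps=np.array([(105,210),(132,197),(85,242),(147,232),(97,255),(143,252)])/2.2+[200,90]
def f(p):
    M,o=nest(p);return (proj(d,L@M.T+o)-px).ravel()
r=least_squares(lambda p:np.r_[f(p),(p[2]-.075)*500],[.64,.21,.075,.2]);print('nest',r.x,np.degrees(r.x[3]),f(r.x).round(1))
M,o=nest(r.x);print('scene proj crop',((proj(s,L@M.T+o)-[200,90])*2.2).round())
E
python3 fit.py
```

```text
tube top corners [[0.41   0.2149]
 [0.3924 0.1631]
 [0.3651 0.1716]
 [0.3805 0.2263]] mean [0.387 0.194 0.03 ]
len 0.055759649175071306 yaw y-axis -162.7653618003987
nest [0.6408 0.2429 0.075  0.212 ] 12.14523749237994 [ 0.1  0.2  0.2 -0.4 -0.  -0.   0.2  0.2 -0.2  0.3 -0.2 -0.2]
scene proj crop [[ 84. 241.]
 [107. 207.]
 [ 99. 263.]
 [133. 211.]
 [126. 267.]
 [147. 232.]]
```

View pics/scene1.png

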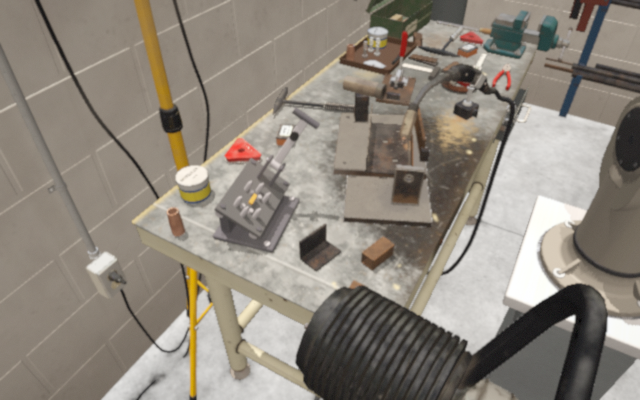

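>>> step_arm:
  moves:
    - {"tz":-33,"claw":0.7}
    - {"tz":-33}
    - {"tz":-33}
    - {"tx":30,"ty":-11.4}
    - {"tx":30,"ty":-11.4}
    - {"tx":30,"ty":-11.4}
    - {"tx":30,"ty":-11.4}
    - {"tx":30,"ty":-11.4}
    - {"tx":30,"ty":-11.4}
    - {"tx":30,"ty":-11.4}
    - {"tx":30,"ty":-11.4}
    - {"tx":30,"ty":-11.4}
    - {"tx":30,"ty":-11.4}

```text
schema error: expected keys wx, wy, wz, tx, ty, tz, claw
```

>>> step_arm:
  moves:
    - {"tx":14.2,"ty":-29.3}
    - {"tx":14.2,"ty":-29.3}
    - {"tx":14.2,"ty":-29.3}
    - {"tx":14.2,"ty":-29.3}
    - {"tx":14.2,"ty":-29.3}
    - {"tx":14.2,"ty":-29.3}
    - {"tx":14.2,"ty":-29.3}
    - {"tx":14.2,"ty":-29.3}
    - {"tx":14.2,"ty":-29.3}
    - {"tx":14.2,"ty":-29.3}
    - {"tx":14.2,"ty":-29.3}
    - {"tx":14.2,"ty":-29.3}
    - {"tx":14.2,"ty":-29.3}
    - {"tx":14.2,"ty":-29.3}

```text
schema error: expected keys wx, wy, wz, tx, ty, tz, claw
```

>>> step_arm:
  moves:
    - {"tx":-3,"ty":-29.3}
    - {"tx":-3,"ty":-29.3}
    - {"tx":-3,"ty":-29.3}
    - {"tx":-3,"ty":-29.3}
    - {"tx":-3,"ty":-29.3}
    - {"tx":-3,"ty":-29.3}
    - {"tx":-3,"ty":-29.3}
    - {"wz":-7}
    - {"wz":-7}
    - {"wz":-7}
    - {"wz":-7}
    - {"wz":-7}
    - {"wz":-7}
    - {"wz":-7}
    - {"wz":-7}
    - {}

```text
schema error: expected keys wx, wy, wz, tx, ty, tz, claw
```

>>> step_arm:
  moves:
    - {"wx":0,"wy":0,"wz":0,"tx":0,"ty":0,"tz":-40,"claw":0.7}
    - {"wx":0,"wy":0,"wz":0,"tx":0,"ty":0,"tz":-40,"claw":0.7}
    - {"wx":0,"wy":0,"wz":0,"tx":0,"ty":0,"tz":-20,"claw":0.7}
    - {"wx":0,"wy":0,"wz":0,"tx":37,"ty":-14,"tz":0,"claw":0.7}
    - {"wx":0,"wy":0,"wz":0,"tx":37,"ty":-14,"tz":0,"claw":0.7}
    - {"wx":0,"wy":0,"wz":0,"tx":37,"ty":-14,"tz":0,"claw":0.7}
    - {"wx":0,"wy":0,"wz":0,"tx":37,"ty":-14,"tz":0,"claw":0.7}
    - {"wx":0,"wy":0,"wz":0,"tx":37,"ty":-14,"tz":0,"claw":0.7}
    - {"wx":0,"wy":0,"wz":0,"tx":37,"ty":-14,"tz":0,"claw":0.7}
    - {"wx":0,"wy":0,"wz":0,"tx":37,"ty":-14,"tz":0,"claw":0.7}
    - {"wx":0,"wy":0,"wz":0,"tx":37,"ty":-14,"tz":0,"claw":0.7}

```text
time_s: 1.72
tool_pos: [0.4485, -0.4509, 0.323]
eef_rot: [0.989, 0.147, 0.0, 0.0]
force: [0.2, -0.2, 0.2]
opening: 0.0615
gripper_force: 0.0
```

>>> step_arm:
  moves:
    - {"wx":0,"wy":0,"wz":0,"tx":18,"ty":-37,"tz":0,"claw":0.7}
    - {"wx":0,"wy":0,"wz":0,"tx":18,"ty":-37,"tz":0,"claw":0.7}
    - {"wx":0,"wy":0,"wz":0,"tx":18,"ty":-37,"tz":0,"claw":0.7}
    - {"wx":0,"wy":0,"wz":0,"tx":18,"ty":-37,"tz":0,"claw":0.7}
    - {"wx":0,"wy":0,"wz":0,"tx":18,"ty":-37,"tz":0,"claw":0.7}
    - {"wx":0,"wy":0,"wz":0,"tx":18,"ty":-37,"tz":0,"claw":0.7}
    - {"wx":0,"wy":0,"wz":0,"tx":18,"ty":-37,"tz":0,"claw":0.7}
    - {"wx":0,"wy":0,"wz":0,"tx":18,"ty":-37,"tz":0,"claw":0.7}
    - {"wx":0,"wy":0,"wz":0,"tx":18,"ty":-37,"tz":0,"claw":0.7}
    - {"wx":0,"wy":0,"wz":0,"tx":18,"ty":-37,"tz":0,"claw":0.7}
    - {"wx":0,"wy":0,"wz":0,"tx":18,"ty":-37,"tz":0,"claw":0.7}

```text
time_s: 2.63
tool_pos: [0.5179, -0.0034, 0.3231]
eef_rot: [0.989, 0.147, 0.0, 0.0]
force: [1.4, -0.8, -0.1]
opening: 0.0609
gripper_force: 0.0
```

>>> step_arm:
  moves:
    - {"wx":0,"wy":0,"wz":0,"tx":-4,"ty":-41,"tz":0,"claw":0.7}
    - {"wx":0,"wy":0,"wz":0,"tx":-4,"ty":-41,"tz":0,"claw":0.7}
    - {"wx":0,"wy":0,"wz":0,"tx":-4,"ty":-41,"tz":0,"claw":0.7}
    - {"wx":0,"wy":0,"wz":0,"tx":-4,"ty":-41,"tz":0,"claw":0.7}
    - {"wx":0,"wy":0,"wz":0,"tx":-4,"ty":-41,"tz":0,"claw":0.7}
    - {"wx":0,"wy":0,"wz":-7,"tx":0,"ty":0,"tz":0,"claw":0.7}
    - {"wx":0,"wy":0,"wz":-7,"tx":0,"ty":0,"tz":0,"claw":0.7}
    - {"wx":0,"wy":0,"wz":-7,"tx":0,"ty":0,"tz":0,"claw":0.7}
    - {"wx":0,"wy":0,"wz":-7,"tx":0,"ty":0,"tz":0,"claw":0.7}
    - {"wx":0,"wy":0,"wz":-7,"tx":0,"ty":0,"tz":0,"claw":0.7}
    - {"wx":0,"wy":0,"wz":-7,"tx":0,"ty":0,"tz":0,"claw":0.7}
    - {"wx":0,"wy":0,"wz":-7,"tx":0,"ty":0,"tz":0,"claw":0.7}
    - {"wx":0,"wy":0,"wz":-7,"tx":0,"ty":0,"tz":0,"claw":0.7}
    - {"wx":0,"wy":0,"wz":0,"tx":0,"ty":0,"tz":0,"claw":0.7}

```text
time_s: 3.8
tool_pos: [0.4391, 0.185, 0.3228]
eef_rot: [0.803, 0.596, 0.0, 0.0]
force: [0.3, -0.0, 0.1]
opening: 0.0615
gripper_force: 0.0
```

Run:
```python
from h import *
np.set_printoptions(precision=4,suppress=True)
d=shot('wrist','w1.png');print(d['vfov'],np.array(d['cam_to_world'])[:3])
import pickle;pickle.dump(d,open('w1.pkl','wb'))
for l in ['tube','nest','clamp_bar','angle_offcut']:
    for r in env.boxes_of(l,'wrist')[:2]:print(l,np.array(r['point']),round(r['score'],2),proj(d,r['point'])[0])
```

```text
69.45835687570678 [[ 0.9573  0.277   0.0832  0.463 ]
 [-0.2892  0.9162  0.2773  0.2613]
 [ 0.0006 -0.2895  0.9572  0.4854]]
tube [0.3878 0.1967 0.0292] 0.88 [283.6455 165.7445]
nest [0.6365 0.2087 0.0767] 0.81 [448.4217 112.5963]
clamp_bar [0.6366 0.2092 0.0787] 0.73 [449.0605 112.2246]
clamp_bar [0.5994 0.1264 0.1884] 0.59 [472.09   198.1467]
angle_offcut [0.4859 0.2416 0.0012] 0.63 [333.9514 119.2621]
```

View pics/w1.png

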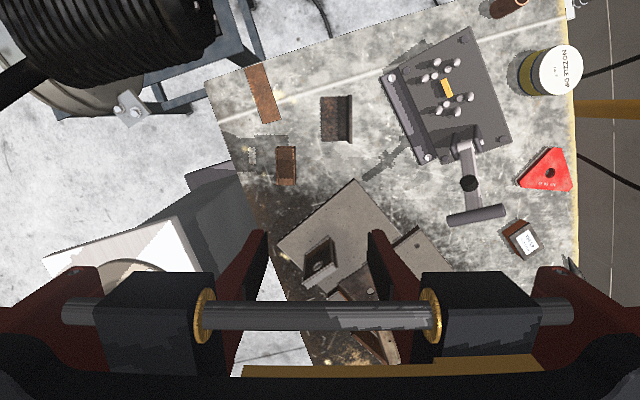

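Run:
```python
from h import *
import pickle;d=pickle.load(open('w1.pkl','rb'))
im=cv2.imread('pics/w1.png')
M=(R.from_euler('z',.212)*R.from_euler('y',-30,degrees=True)).as_matrix();o=np.array([.6408,.2429,.075])
L=[(21,24),(21,-24),(0,36),(0,-36),(-21,24),(-21,-24)]
big=cv2.resize(im,None,fx=5,fy=5,interpolation=cv2.INTER_CUBIC)
for x,y in L:
    a,b=((proj(d,np.array([[x,y,-8],[x,y,20]])/1000@M.T+o)+.5)*5).astype(int)
    cv2.line(big,a,b,(0,0,255),1);cv2.circle(big,b,3,(0,255,0),-1)
t=np.array([.387,.195,.03]);th=np.radians(-17.5)
Rt=R.from_euler('z',th).as_matrix()
P=np.array([(x,y,z) for z in(0,-.03) for x,y in((-.015,-.03),(.015,-.03),(.015,.03),(-.015,.03))])@Rt.T+t
p=((proj(d,P)+.5)*5).astype(int)
cv2.polylines(big,[p[:4]],True,(0,255,0),1);cv2.polylines(big,[p[4:]],True,(0,0,255),1)
c=np.hstack([big[125*5:205*5,255*5:320*5],big[40*5:120*5,405*5:500*5]]);print(c.shape)
cv2.imwrite('pics/w1c.png',c)
```

```text
(400, 800, 3)
```

View pics/w1c.png

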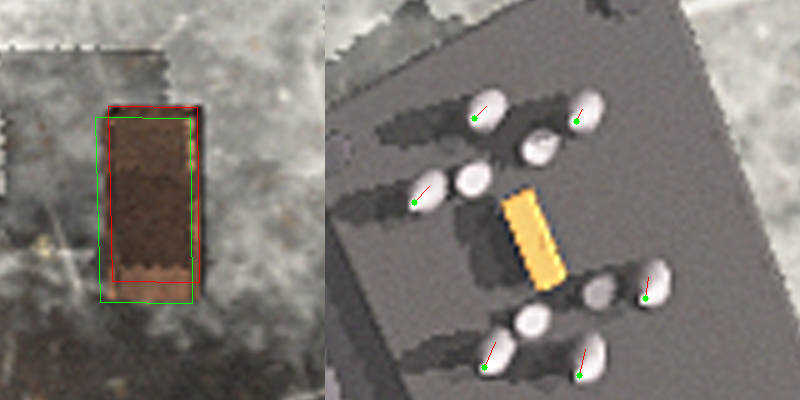

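>>> step_arm:
  moves:
    - {"wx":0,"wy":0,"wz":0,"tx":-2.4,"ty":-25.7,"tz":0,"claw":0.7}
    - {"wx":0,"wy":0,"wz":0,"tx":-2.4,"ty":-25.7,"tz":0,"claw":0.7}
    - {"wx":0,"wy":0,"wz":0,"tx":0,"ty":0,"tz":40,"claw":0.7}
    - {"wx":0,"wy":0,"wz":0,"tx":0,"ty":0,"tz":40,"claw":0.7}
    - {"wx":0,"wy":0,"wz":0,"tx":0,"ty":0,"tz":40,"claw":0.7}
    - {"wx":0,"wy":0,"wz":0,"tx":0,"ty":0,"tz":40,"claw":0.7}
    - {"wx":0,"wy":0,"wz":0,"tx":0,"ty":0,"tz":40,"claw":0.7}
    - {"wx":0,"wy":0,"wz":0,"tx":0,"ty":0,"tz":40,"claw":0.7}
    - {"wx":0,"wy":0,"wz":0,"tx":0,"ty":0,"tz":30,"claw":0.7}
    - {"wx":0,"wy":0,"wz":0,"tx":0,"ty":0,"tz":0,"claw":0.7}

```text
time_s: 4.88
tool_pos: [0.3851, 0.1936, 0.0481]
eef_rot: [0.804, 0.594, -0.005, -0.001]
force: [-0.2, -0.7, -0.2]
opening: 0.0616
gripper_force: 0.0
```

>>> step_arm:
  moves:
    - {"wx":0,"wy":0,"wz":0,"tx":0,"ty":0,"tz":20,"claw":0.7}
    - {"wx":0,"wy":0,"wz":0,"tx":0,"ty":0,"tz":20,"claw":0.7}
    - {"wx":0,"wy":0,"wz":0,"tx":0,"ty":0,"tz":8,"claw":0.7}
    - {"wx":0,"wy":0,"wz":0,"tx":0,"ty":0,"tz":0,"claw":0.7}

```text
time_s: 5.22
tool_pos: [0.3886, 0.1955, 0.0047]
eef_rot: [0.804, 0.594, -0.001, 0.0]
force: [-0.8, -0.4, 0.3]
opening: 0.0614
gripper_force: 0.0
```

>>> step_arm:
  moves:
    - {"wx":0,"wy":0,"wz":0,"tx":0,"ty":0,"tz":0,"claw":0.2}
    - {"wx":0,"wy":0,"wz":0,"tx":0,"ty":0,"tz":0,"claw":0.2}
    - {"wx":0,"wy":0,"wz":0,"tx":0,"ty":0,"tz":0,"claw":0.2}
    - {"wx":0,"wy":0,"wz":0,"tx":0,"ty":0,"tz":0,"claw":0.2}
    - {"wx":0,"wy":0,"wz":0,"tx":0,"ty":0,"tz":0,"claw":0.2}
    - {"wx":0,"wy":0,"wz":0,"tx":0,"ty":0,"tz":0,"claw":0.2}
    - {"wx":0,"wy":0,"wz":0,"tx":0,"ty":0,"tz":-30,"claw":0.2}
    - {"wx":0,"wy":0,"wz":0,"tx":0,"ty":0,"tz":-40,"claw":0.2}
    - {"wx":0,"wy":0,"wz":0,"tx":0,"ty":0,"tz":-40,"claw":0.2}
    - {"wx":0,"wy":0,"wz":0,"tx":0,"ty":0,"tz":-40,"claw":0.2}
    - {"wx":0,"wy":0,"wz":0,"tx":0,"ty":0,"tz":-40,"claw":0.2}
    - {"wx":0,"wy":0,"wz":0,"tx":0,"ty":0,"tz":-30,"claw":0.2}
    - {"wx":0,"wy":0,"wz":0,"tx":0,"ty":0,"tz":0,"claw":0.2}
  newtons: 40

```text
time_s: 6.3
tool_pos: [0.3913, 0.1975, 0.2304]
eef_rot: [0.804, 0.594, 0.005, 0.001]
force: [0.3, -0.0, -1.5]
opening: 0.03
gripper_force: 40.0
```

```bash
cat > go.py <<'E'
from h import *
import sys
np.set_printoptions(precision=2,suppress=True)
NEST=dict(o=np.array([.6408,.2429,.075]),yaw=.212)
def nestM():return (R.from_euler('z',NEST['yaw'])*R.from_euler('y',-30,degrees=True)).as_matrix()
def goal(p,flip):
    # tool z=-nest z, tool y = -+nest x
    M=nestM(); y=-M[:,0]*flip; z=-M[:,2]; x=np.cross(y,z)
    return NEST['o']+M@(np.array(p)/1000),np.c_[x,y,z]
if __name__=='__main__':
    s=env.get_state();C=R.from_quat(s['eef_rot']).as_matrix();p=np.array(s['tool_pos'])
    M=nestM();print('nest-frame tcp mm',M.T@(p-NEST['o'])*1000,'F nest',M.T@np.array(s['force']),'open',s['opening'],s['time_s'])
    print('joints',np.array(s['joint_positions']))
    for fl in(1,-1):
        g,G=goal([float(a) for a in sys.argv[1:4]],fl)
        print(fl,'rotvec tool deg',np.degrees(R.from_matrix(C.T@G).as_rotvec()),'shift now-tool',C.T@(g-p)*1000,'shift goal-tool',G.T@(g-p)*1000)
E
python3 go.py 0 0 90
```

```text
nest-frame tcp mm [-141.79    8.08  261.3 ] F nest [-0.51 -0.09 -1.48] open 0.02995035487781324 6.3
joints [ 0.05  0.12 -0.7   2.05  0.1   0.99 -1.  ]
1 rotvec tool deg [  9.92  38.48 146.45] shift now-tool [ 94.2  185.24  79.54] shift goal-tool [   8.08 -141.79  171.3 ]
-1 rotvec tool deg [-28.8    7.42 -28.58] shift now-tool [ 94.2  185.24  79.54] shift goal-tool [ -8.08 141.79 171.3 ]
```

>>> step_arm:
  moves:
    - {"wx":-4.8,"wy":1.24,"wz":-4.76,"tx":0,"ty":0,"tz":0,"claw":0.2}
    - {"wx":-4.8,"wy":1.24,"wz":-4.76,"tx":0,"ty":0,"tz":0,"claw":0.2}
    - {"wx":-4.8,"wy":1.24,"wz":-4.76,"tx":0,"ty":0,"tz":0,"claw":0.2}
    - {"wx":-4.8,"wy":1.24,"wz":-4.76,"tx":0,"ty":0,"tz":0,"claw":0.2}
    - {"wx":-4.8,"wy":1.24,"wz":-4.76,"tx":0,"ty":0,"tz":0,"claw":0.2}
    - {"wx":-4.8,"wy":1.24,"wz":-4.76,"tx":0,"ty":0,"tz":0,"claw":0.2}
    - {"wx":0,"wy":0,"wz":0,"tx":-2,"ty":35,"tz":0,"claw":0.2}
    - {"wx":0,"wy":0,"wz":0,"tx":-2,"ty":35,"tz":0,"claw":0.2}
    - {"wx":0,"wy":0,"wz":0,"tx":-2,"ty":36,"tz":0,"claw":0.2}
    - {"wx":0,"wy":0,"wz":0,"tx":-2,"ty":36,"tz":0,"claw":0.2}
    - {"wx":0,"wy":0,"wz":0,"tx":0,"ty":0,"tz":40,"claw":0.2}
    - {"wx":0,"wy":0,"wz":0,"tx":0,"ty":0,"tz":40,"claw":0.2}
    - {"wx":0,"wy":0,"wz":0,"tx":0,"ty":0,"tz":40,"claw":0.2}
    - {"wx":0,"wy":0,"wz":0,"tx":0,"ty":0,"tz":40,"claw":0.2}
    - {"wx":0,"wy":0,"wz":0,"tx":0,"ty":0,"tz":35,"claw":0.2}
    - {"wx":0,"wy":0,"wz":0,"tx":0,"ty":0,"tz":0,"claw":0.2}
    - {"wx":0,"wy":0,"wz":0,"tx":0,"ty":0,"tz":0,"claw":0.2}

```text
time_s: 7.72
tool_pos: [0.6031, 0.2334, 0.1215]
eef_rot: [0.608, 0.753, 0.195, 0.158]
force: [0.0, -0.6, -0.4]
opening: 0.0297
gripper_force: 40.0
```

```bash
python3 go.py 0 0 30
python3 - <<'E'
from h import *
from go import *
import pickle
M=nestM();o=NEST['o']
s=env.get_state();C=R.from_quat(s['eef_rot']).as_matrix();p=np.array(s['tool_pos'])
out=[]
for c in ['wrist','top','scene']:
    d=shot(c,c+'2.png');pickle.dump(d,open(c+'2.pkl','wb'))
    im=d['image'][:,:,::-1].copy()
    c0=proj(d,o)[0].astype(int);print(c,c0,proj(d,p)[0])
    k=5 if c!='wrist' else 3; w,h=(266//k//2*1,400//k//2)
    big=cv2.resize(im,None,fx=k,fy=k,interpolation=cv2.INTER_CUBIC)
    for x,y in [(21,24),(21,-24),(0,36),(0,-36),(-21,24),(-21,-24)]:
        a,b=((proj(d,np.array([[x,y,-8],[x,y,20]])/1000@M.T+o)+.5)*k).astype(int)
        cv2.line(big,a,b,(0,0,255),1);cv2.circle(big,b,3,(0,255,0),-1)
    # tube outline from grasp: bottom 4.7 mm... beyond TCP
    P=np.array([(x,y,z) for z in(.0047-.03,.0047) for x,y in((-.03,-.015),(.03,-.015),(.03,.015),(-.03,.015))])@C.T+p
    q=((proj(d,P)+.5)*k).astype(int)
    cv2.polylines(big,[q[:4]],True,(255,255,0),1);cv2.polylines(big,[q[4:]],True,(255,0,255),1)
    x0=int(np.clip(c0[0]*k-133,0,640*k-266));y0=int(np.clip(c0[1]*k-200,0,400*k-400))
    out.append(big[y0:y0+400,x0:x0+266])
cv2.imwrite('pics/c2.png',np.hstack(out))
E
```

```text
nest-frame tcp mm [-10.44  -1.35  59.69] F nest [-0.29 -0.56 -0.28] open 0.02965351735009864 7.7167
joints [-0.18  0.41 -0.44  2.1   1.11  0.38 -1.33]
1 rotvec tool deg [  -0.12   -1.43 -179.9 ] shift now-tool [ 1.37 10.92 29.52] shift goal-tool [ -1.35 -10.44  29.69]
-1 rotvec tool deg [-0.91  0.07  0.09] shift now-tool [ 1.37 10.92 29.52] shift goal-tool [ 1.35 10.44 29.69]
wrist [329 211] [315.29 245.44]
top [298 128] [303.88 143.48]
scene [251 200] [267.88 185.34]
```

View pics/c2.png

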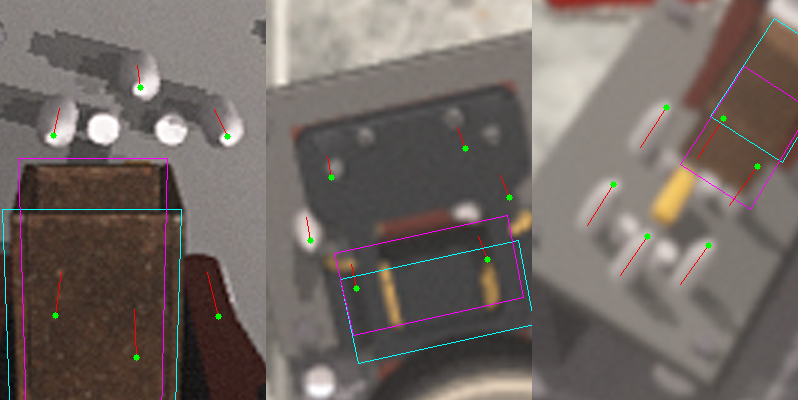

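The wrist crop shows the pin overlays on the pin blobs, within about 1 mm. The tube is square in the grip and roughly 1 mm towards -y. I'll correct that and then lower.

>>> step_arm:
  moves:
    - {"wx":-0.9,"wy":0,"wz":0,"tx":2,"ty":10.5,"tz":0,"claw":0.2}
    - {"wx":0,"wy":0,"wz":0,"tx":0,"ty":0,"tz":15,"claw":0.2}
    - {"wx":0,"wy":0,"wz":0,"tx":0,"ty":0,"tz":14,"claw":0.2}
    - {"wx":0,"wy":0,"wz":0,"tx":0,"ty":0,"tz":0,"claw":0.2}
    - {"wx":0,"wy":0,"wz":0,"tx":0,"ty":0,"tz":0,"claw":0.2}
    - {"wx":0,"wy":0,"wz":0,"tx":0,"ty":0,"tz":0,"claw":0.2}

```text
time_s: 8.37
tool_pos: [0.628, 0.241, 0.1064]
eef_rot: [0.606, 0.751, 0.204, 0.165]
force: [-0.3, -0.3, -1.0]
opening: 0.0297
gripper_force: 40.0
```

```bash
python3 go.py 0 1 15
python3 - <<'E'
from h import *
from go import *
M=nestM();o=NEST['o']
s=env.get_state();C=R.from_quat(s['eef_rot']).as_matrix();p=np.array(s['tool_pos'])
out=[]
for c in ['wrist','scene']:
    d=shot(c)
    im=d['image'][:,:,::-1].copy()
    c0=proj(d,o)[0].astype(int)
    k=4 if c!='wrist' else 3
    big=cv2.resize(im,None,fx=k,fy=k,interpolation=cv2.INTER_CUBIC)
    for x,y in [(21,24),(21,-24),(0,36),(0,-36),(-21,24),(-21,-24)]:
        a,b=((proj(d,np.array([[x,y,-8],[x,y,20]])/1000@M.T+o)+.5)*k).astype(int)
        cv2.line(big,a,b,(0,0,255),1);cv2.circle(big,b,3,(0,255,0),-1)
    P=np.array([(x,y,z) for z in(.0047-.03,.0047) for x,y in((-.03,-.015),(.03,-.015),(.03,.015),(-.03,.015))])@C.T+p
    q=((proj(d,P)+.5)*k).astype(int)
    cv2.polylines(big,[q[:4]],True,(255,255,0),1);cv2.polylines(big,[q[4:]],True,(255,0,255),1)
    x0=int(np.clip(c0[0]*k-200,0,640*k-400));y0=int(np.clip(c0[1]*k-250,0,400*k-400))
    out.append(big[y0:y0+400,x0:x0+400])
cv2.imwrite('pics/c3.png',np.hstack(out))
E
```

```text
nest-frame tcp mm [ 4.51  0.84 33.63] F nest [-0.84 -0.2  -0.66] open 0.029715521300699967 8.3667
joints [-0.22  0.46 -0.39  2.07  1.23  0.35 -1.44]
1 rotvec tool deg [  -0.05    0.7  -179.98] shift now-tool [ 0.17 -4.66 18.59] shift goal-tool [-0.16  4.51 18.63]
-1 rotvec tool deg [0.45 0.03 0.02] shift now-tool [ 0.17 -4.66 18.59] shift goal-tool [ 0.16 -4.51 18.63]
```

View pics/c3.png

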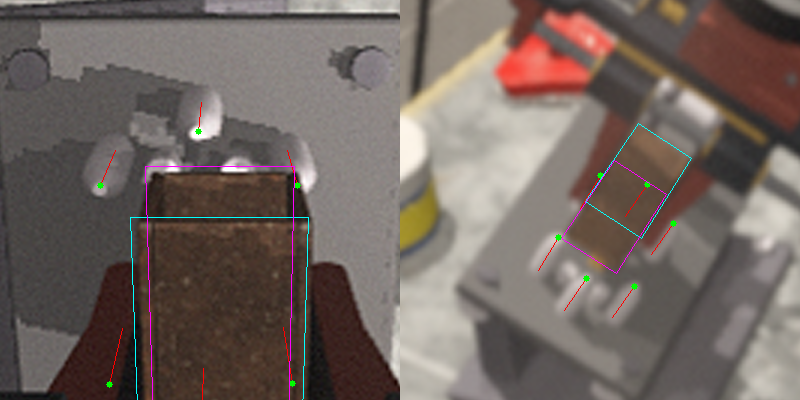

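>>> step_arm:
  moves:
    - {"wx":0.4,"wy":0,"wz":0,"tx":0,"ty":-4.5,"tz":0,"claw":0.2}
    - {"wx":0,"wy":0,"wz":0,"tx":0,"ty":0,"tz":0,"claw":0.2}
    - {"wx":0,"wy":0,"wz":0,"tx":0,"ty":0,"tz":0,"claw":0.2}
    - {"wx":0,"wy":0,"wz":0,"tx":0,"ty":0,"tz":0,"claw":0.2}
    - {"wx":0,"wy":0,"wz":0,"tx":0,"ty":0,"tz":0,"claw":0.2}
    - {"wx":0,"wy":0,"wz":0,"tx":0,"ty":0,"tz":0,"claw":0.2}

```text
time_s: 8.97
tool_pos: [0.624, 0.2399, 0.1025]
eef_rot: [0.607, 0.752, 0.201, 0.163]
force: [1.0, -0.1, -0.4]
opening: 0.0298
gripper_force: 40.0
```

```bash
python3 go.py 0 1 15
```

```text
nest-frame tcp mm [-1.06  0.57 32.32] F nest [ 0.64 -0.3  -0.87] open 0.029807969826579926 8.9667
joints [-0.22  0.46 -0.39  2.07  1.22  0.35 -1.44]
1 rotvec tool deg [  -0.09   -0.11 -179.98] shift now-tool [ 0.44  1.08 17.32] shift goal-tool [-0.43 -1.06 17.32]
-1 rotvec tool deg [-0.07  0.05  0.02] shift now-tool [ 0.44  1.08 17.32] shift goal-tool [ 0.43  1.06 17.32]
```

>>> step_arm:
  moves:
    - {"wx":0,"wy":0,"wz":0,"tx":0.4,"ty":1.3,"tz":0,"claw":0.2}
    - {"wx":0,"wy":0,"wz":0,"tx":0,"ty":0,"tz":0,"claw":0.2}
    - {"wx":0,"wy":0,"wz":0,"tx":0,"ty":0,"tz":4,"claw":0.2}
    - {"wx":0,"wy":0,"wz":0,"tx":0,"ty":0,"tz":4,"claw":0.2}
    - {"wx":0,"wy":0,"wz":0,"tx":0,"ty":0,"tz":2,"claw":0.2}
    - {"wx":0,"wy":0,"wz":0,"tx":0,"ty":0,"tz":2,"claw":0.2}
    - {"wx":0,"wy":0,"wz":0,"tx":0,"ty":0,"tz":0,"claw":0.2}
    - {"wx":0,"wy":0,"wz":0,"tx":0,"ty":0,"tz":0,"claw":0.2}

```text
time_s: 9.63
tool_pos: [0.6307, 0.2418, 0.0924]
eef_rot: [0.607, 0.752, 0.2, 0.163]
force: [-0.0, -0.3, -1.5]
opening: 0.0298
gripper_force: 40.0
```

```bash
python3 go.py 0 1 15
```

```text
nest-frame tcp mm [-0.02  1.01 20.12] F nest [-0.81 -0.32 -1.22] open 0.029804539177700914 9.6333
joints [-0.24  0.48 -0.37  2.06  1.26  0.34 -1.47]
1 rotvec tool deg [  -0.09   -0.15 -179.97] shift now-tool [-0.    0.03  5.12] shift goal-tool [ 0.01 -0.02  5.12]
-1 rotvec tool deg [-0.09  0.06  0.03] shift now-tool [-0.    0.03  5.12] shift goal-tool [-0.01  0.02  5.12]
```

Bottom is at about 15 mm, inside the cones, with no contact yet. I'll continue down.

>>> step_arm:
  moves:
    - {"wx":0,"wy":0,"wz":0,"tx":0,"ty":0,"tz":2,"claw":0.2}
    - {"wx":0,"wy":0,"wz":0,"tx":0,"ty":0,"tz":2,"claw":0.2}
    - {"wx":0,"wy":0,"wz":0,"tx":0,"ty":0,"tz":0,"claw":0.2}
    - {"wx":0,"wy":0,"wz":0,"tx":0,"ty":0,"tz":0,"claw":0.2}

```text
time_s: 9.97
tool_pos: [0.6327, 0.2421, 0.0891]
eef_rot: [0.607, 0.752, 0.2, 0.163]
force: [-0.5, -0.3, -1.4]
opening: 0.0297
gripper_force: 40.0
```

>>> step_arm:
  moves:
    - {"wx":0,"wy":0,"wz":0,"tx":0,"ty":0,"tz":2,"claw":0.2}
    - {"wx":0,"wy":0,"wz":0,"tx":0,"ty":0,"tz":2,"claw":0.2}
    - {"wx":0,"wy":0,"wz":0,"tx":0,"ty":0,"tz":0,"claw":0.2}
    - {"wx":0,"wy":0,"wz":0,"tx":0,"ty":0,"tz":0,"claw":0.2}

```text
time_s: 10.3
tool_pos: [0.6347, 0.2426, 0.0857]
eef_rot: [0.607, 0.752, 0.201, 0.163]
force: [-1.5, -0.3, -1.9]
opening: 0.0294
gripper_force: 40.0
```

```bash
python3 go.py 0 1 5
```

```text
nest-frame tcp mm [ 0.13  1.03 12.25] F nest [-2.28  0.01 -0.83] open 0.029411216900679573 10.3
joints [-0.24  0.5  -0.36  2.06  1.29  0.34 -1.5 ]
1 rotvec tool deg [  -0.08   -0.12 -179.97] shift now-tool [-0.02 -0.12  7.25] shift goal-tool [0.03 0.13 7.25]
-1 rotvec tool deg [-0.08  0.05  0.03] shift now-tool [-0.02 -0.12  7.25] shift goal-tool [-0.03 -0.13  7.25]
```

>>> step_arm:
  moves:
    - {"wx":0,"wy":0,"wz":0,"tx":0,"ty":-0.3,"tz":2,"claw":0.2}
    - {"wx":0,"wy":0,"wz":0,"tx":0,"ty":0,"tz":1,"claw":0.2}
    - {"wx":0,"wy":0,"wz":0,"tx":0,"ty":0,"tz":0,"claw":0.2}

```text
time_s: 10.55
tool_pos: [0.6361, 0.2429, 0.0831]
eef_rot: [0.607, 0.752, 0.201, 0.163]
force: [-3.4, -0.6, 1.5]
opening: 0.0296
gripper_force: 40.0
```

```bash
python3 go.py 0 1 5|head -1
```

```text
nest-frame tcp mm [0.07 1.03 9.35] F nest [-2.2   0.16  2.98] open 0.029569884480102976 10.55
```

>>> step_arm:
  moves:
    - {"wx":0,"wy":0,"wz":0,"tx":0,"ty":0,"tz":2,"claw":0.2}
    - {"wx":0,"wy":0,"wz":0,"tx":0,"ty":0,"tz":0,"claw":0.2}
    - {"wx":0,"wy":0,"wz":0,"tx":0,"ty":0,"tz":0,"claw":0.2}

```text
time_s: 10.8
tool_pos: [0.6371, 0.2431, 0.0813]
eef_rot: [0.607, 0.752, 0.201, 0.163]
force: [-2.2, -0.6, 2.1]
opening: 0.0297
gripper_force: 40.0
```

```bash
python3 go.py 0 1 5|head -1
```

```text
nest-frame tcp mm [0.05 1.01 7.23] F nest [-0.86 -0.13  2.98] open 0.029681256189703596 10.8
```

>>> step_arm:
  moves:
    - {"wx":0,"wy":0,"wz":0,"tx":0,"ty":0,"tz":1.5,"claw":0.2}
    - {"wx":0,"wy":0,"wz":0,"tx":0,"ty":0,"tz":0,"claw":0.2}
    - {"wx":0,"wy":0,"wz":0,"tx":0,"ty":0,"tz":0,"claw":0.2}

```text
time_s: 11.05
tool_pos: [0.6377, 0.2433, 0.0802]
eef_rot: [0.607, 0.752, 0.201, 0.163]
force: [-4.4, -1.9, 5.4]
opening: 0.0297
gripper_force: 40.0
```

```bash
python3 go.py 0 1 5|head -1
```

```text
nest-frame tcp mm [0.06 1.03 5.92] F nest [-1.34 -0.94  7.03] open 0.029714922473322292 11.05
```

>>> step_arm:
  moves:
    - {"wx":0,"wy":0,"wz":0,"tx":0,"ty":0,"tz":1.5,"claw":0.2}
    - {"wx":0,"wy":0,"wz":0,"tx":0,"ty":0,"tz":0,"claw":0.2}
    - {"wx":0,"wy":0,"wz":0,"tx":0,"ty":0,"tz":0,"claw":0.2}

```text
time_s: 11.3
tool_pos: [0.6378, 0.2433, 0.08]
eef_rot: [0.607, 0.752, 0.201, 0.163]
force: [-15.7, -5.9, 21.7]
opening: 0.0296
gripper_force: 40.0
```

```bash
python3 go.py 0 1 5|head -1
```

```text
nest-frame tcp mm [0.09 1.01 5.78] F nest [-3.51 -2.49 27.04] open 0.02955155539532609 11.3
```

>>> step_arm:
  moves:
    - {"wx":0,"wy":0,"wz":0,"tx":0,"ty":0,"tz":0.5,"claw":0.2}
    - {"wx":0,"wy":0,"wz":0,"tx":0,"ty":0,"tz":0,"claw":0.2}

```text
time_s: 11.47
tool_pos: [0.6379, 0.2433, 0.08]
eef_rot: [0.607, 0.752, 0.201, 0.163]
force: [-20.4, -7.6, 27.3]
opening: 0.0297
gripper_force: 40.0
```

```bash
python3 go.py 0 1 5|head -1
```

```text
nest-frame tcp mm [0.08 1.   5.72] F nest [-5.03 -3.11 34.43] open 0.029659579344260945 11.4667
```

>>> step_arm:
  moves:
    - {"wx":0,"wy":0,"wz":0,"tx":0,"ty":0,"tz":-1.2,"claw":0.2}
    - {"wx":0,"wy":0,"wz":0,"tx":0,"ty":0,"tz":0,"claw":0.55}
    - {"wx":0,"wy":0,"wz":0,"tx":0,"ty":0,"tz":0,"claw":0.55}
    - {"wx":0,"wy":0,"wz":0,"tx":0,"ty":0,"tz":0,"claw":0.55}
    - {"wx":0,"wy":0,"wz":0,"tx":0,"ty":0,"tz":0,"claw":0.55}
    - {"wx":0,"wy":0,"wz":0,"tx":0,"ty":0,"tz":-10,"claw":0.55}
    - {"wx":0,"wy":0,"wz":0,"tx":0,"ty":0,"tz":-30,"claw":0.55}
    - {"wx":0,"wy":0,"wz":0,"tx":0,"ty":0,"tz":-40,"claw":0.55}
    - {"wx":0,"wy":0,"wz":0,"tx":0,"ty":0,"tz":-40,"claw":0.3}
    - {"wx":0,"wy":0,"wz":0,"tx":0,"ty":0,"tz":-40,"claw":0.3}
    - {"wx":0,"wy":0,"wz":0,"tx":0,"ty":0,"tz":0,"claw":0.3}
    - {"wx":0,"wy":0,"wz":0,"tx":0,"ty":0,"tz":0,"claw":0.3}
    - {"wx":0,"wy":0,"wz":0,"tx":0,"ty":0,"tz":0,"claw":0.3}

```text
time_s: 12.55
tool_pos: [0.5603, 0.226, 0.2176]
eef_rot: [0.607, 0.751, 0.2, 0.163]
force: [-0.3, 0.6, -0.4]
opening: 0.0264
gripper_force: 0.0
```

```bash
python3 go.py 0 -155 140
python3 - <<'E'
from h import *
from go import *
M=nestM();o=NEST['o'];out=[]
for c in ['wrist','scene']:
    d=shot(c)
    for l in ['clamp_bar','tube']:
        for r in env.boxes_of(l,c)[:2]:print(c,l,r['score'],M.T@(np.array(r['point'])-o)*1000)
    im=d['image'][:,:,::-1].copy();k=3 if c=='wrist' else 4
    big=cv2.resize(im,None,fx=k,fy=k,interpolation=cv2.INTER_CUBIC)
    P=lambda L:((proj(d,np.array(L)/1000@M.T+o)+.5)*k).astype(int)
    for z,col in((0,(255,0,255)),(30,(255,255,0))):
        cv2.polylines(big,[P([(15,30,z),(15,-30,z),(-15,-30,z),(-15,30,z)])],True,col,1)
    for q in(1.75,1.9,2.1):
        a,b=P([(-28,-75+115*np.cos(q),44+115*np.sin(q)),(28,-75+115*np.cos(q),44+115*np.sin(q))]);cv2.line(big,a,b,(0,255,0),1)
    c0=P([(0,-20,30)])[0]
    x0=int(np.clip(c0[0]-200,0,640*k-400));y0=int(np.clip(c0[1]-300,0,400*k-500))
    out.append(big[y0:y0+500,x0:x0+400])
cv2.imwrite('pics/c4.png',np.hstack(out))
E
```

```text
nest-frame tcp mm [  0.12   0.37 164.64] F nest [-0.34  0.66 -0.24] open 0.026424235751005977 12.55
joints [-0.03  0.21 -0.62  2.11  0.74  0.48 -1.  ]
1 rotvec tool deg [  0.17   0.09 179.99] shift now-tool [-155.32   -0.06   24.93] shift goal-tool [155.37   0.12  24.64]
-1 rotvec tool deg [-0.06  0.11 -0.01] shift now-tool [-155.32   -0.06   24.93] shift goal-tool [-155.37   -0.12   24.64]
wrist clamp_bar 0.77 [   3.19 -101.26  127.26]
wrist tube 0.66 [-0.96  1.91 29.42]
scene clamp_bar 0.83 [ -2.79 -88.58 102.65]
scene tube 0.46 [  2.78 -88.63  99.43]
```

View pics/c4.png

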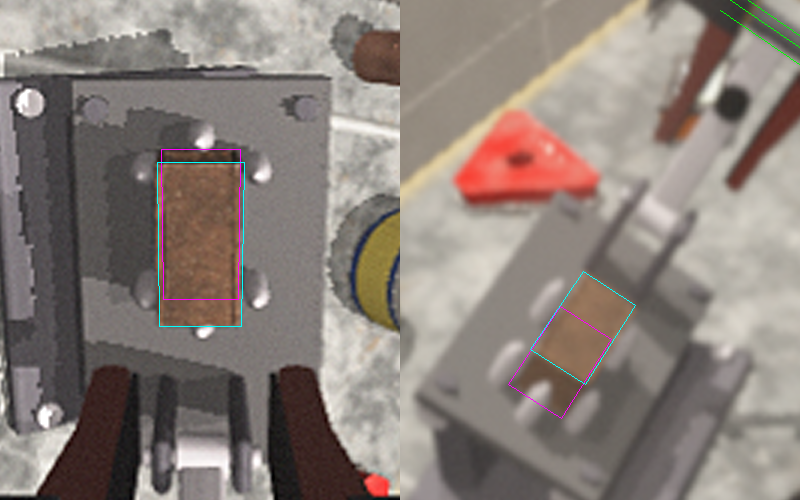

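The wrist crop shows the tube between the pins, its top face on the predicted home outline (cyan). Force rose hard to 34 N at constant height, so it is home. Next I'll straddle the clamp arm with the fingers and push the bar over from the -y side.

>>> step_arm:
  moves:
    - {"wx":0,"wy":0,"wz":0,"tx":0,"ty":0,"tz":-28,"claw":0.3}
    - {"wx":0,"wy":0,"wz":0,"tx":-30,"ty":0,"tz":0,"claw":0.3}
    - {"wx":0,"wy":0,"wz":0,"tx":-34,"ty":0,"tz":0,"claw":0.3}
    - {"wx":0,"wy":0,"wz":0,"tx":-34,"ty":0,"tz":0,"claw":0.3}
    - {"wx":0,"wy":0,"wz":0,"tx":-34,"ty":0,"tz":0,"claw":0.3}
    - {"wx":0,"wy":0,"wz":0,"tx":-34,"ty":0,"tz":0,"claw":0.3}
    - {"wx":0,"wy":0,"wz":0,"tx":0,"ty":0,"tz":0,"claw":0.3}
    - {"wx":0,"wy":0,"wz":0,"tx":0,"ty":0,"tz":0,"claw":0.3}
    - {"wx":0,"wy":0,"wz":0,"tx":0,"ty":0,"tz":0,"claw":0.3}

```text
time_s: 13.6
tool_pos: [0.5811, 0.0618, 0.242]
eef_rot: [0.607, 0.752, 0.201, 0.162]
force: [-0.1, 0.0, -0.9]
opening: 0.0264
gripper_force: 0.0
```

```bash
python3 go.py 0 -165 140
python3 - <<'E'
from h import *
from go import *
M=nestM();o=NEST['o'];out=[]
for c in ['top','scene']:
    d=shot(c)
    im=d['image'][:,:,::-1].copy();k=4
    big=cv2.resize(im,None,fx=k,fy=k,interpolation=cv2.INTER_CUBIC)
    P=lambda L:((proj(d,np.array(L)/1000@M.T+o)+.5)*k).astype(int)
    for q,col in((1.75,(0,0,255)),(1.9,(0,255,0)),(2.1,(255,255,0))):
        a,b=P([(-28,-75+115*np.cos(q),44+115*np.sin(q)),(28,-75+115*np.cos(q),44+115*np.sin(q))]);cv2.line(big,a,b,col,1)
    c0=P([(0,-100,100)])[0]
    x0=int(np.clip(c0[0]-200,0,640*k-400));y0=int(np.clip(c0[1]-250,0,400*k-500))
    out.append(big[y0:y0+500,x0:x0+400])
cv2.imwrite('pics/c5.png',np.hstack(out))
E
```

```text
nest-frame tcp mm [  -0.05 -164.48  192.84] F nest [-0.51  0.03 -0.75] open 0.026364896866034417 13.6
joints [ 0.41  0.13 -0.66  2.13  0.23  0.4  -0.2 ]
1 rotvec tool deg [  -0.04   -0.16 -179.99] shift now-tool [-0.5   0.14 52.84] shift goal-tool [ 0.52 -0.05 52.84]
-1 rotvec tool deg [-0.1   0.03  0.01] shift now-tool [-0.5   0.14 52.84] shift goal-tool [-0.52  0.05 52.84]
```

View pics/c5.png

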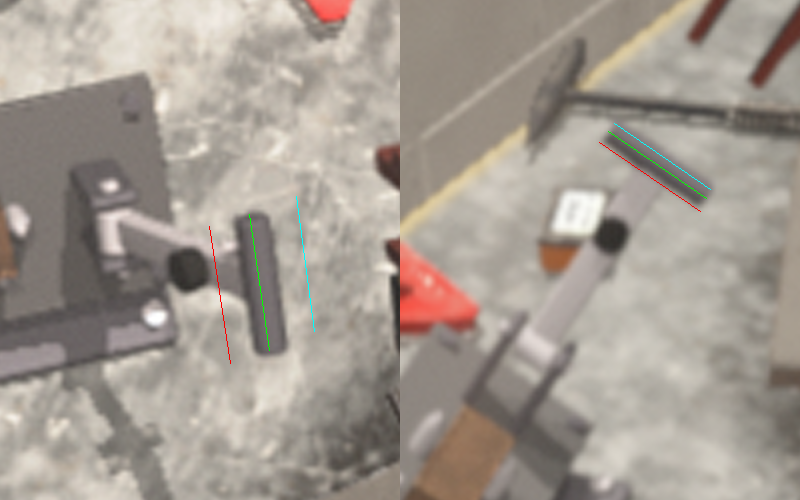

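The bar matches q≈1.91, just beyond the green line. I'll descend at y=-165 and push.

>>> step_arm:
  moves:
    - {"wx":0,"wy":0,"wz":0,"tx":0,"ty":0,"tz":26,"claw":0.3}
    - {"wx":0,"wy":0,"wz":0,"tx":0,"ty":0,"tz":26,"claw":0.3}
    - {"wx":0,"wy":0,"wz":0,"tx":0,"ty":0,"tz":0,"claw":0.3}
    - {"wx":0,"wy":0,"wz":0,"tx":15,"ty":0,"tz":0,"claw":0.3}
    - {"wx":0,"wy":0,"wz":0,"tx":15,"ty":0,"tz":0,"claw":0.3}
    - {"wx":0,"wy":0,"wz":0,"tx":10,"ty":0,"tz":0,"claw":0.3}
    - {"wx":0,"wy":0,"wz":0,"tx":10,"ty":0,"tz":0,"claw":0.3}
    - {"wx":0,"wy":0,"wz":0,"tx":10,"ty":0,"tz":0,"claw":0.3}

```text
time_s: 14.37
tool_pos: [0.5935, 0.1259, 0.1982]
eef_rot: [0.607, 0.752, 0.2, 0.163]
force: [-1.1, -3.4, 2.9]
opening: 0.0264
gripper_force: 1.8
```

```bash
python3 go.py 0 -60 140 | sed -n '1p;4p'
```

```text
nest-frame tcp mm [   0.22 -104.45  142.18] F nest [-0.14 -3.12  3.44] open 0.02644184665035297 14.3667
-1 rotvec tool deg [-0.07  0.12  0.09] shift now-tool [44.46 -0.14  2.09] shift goal-tool [44.45 -0.22  2.18]
```

>>> step_arm:
  moves:
    - {"wx":0,"wy":0,"wz":0,"tx":10,"ty":0,"tz":0,"claw":0.3}
    - {"wx":0,"wy":0,"wz":0,"tx":10,"ty":0,"tz":0,"claw":0.3}
    - {"wx":0,"wy":0,"wz":0,"tx":10,"ty":0,"tz":0,"claw":0.3}
    - {"wx":0,"wy":0,"wz":0,"tx":10,"ty":0,"tz":0,"claw":0.3}
    - {"wx":0,"wy":0,"wz":0,"tx":0,"ty":0,"tz":0,"claw":0.3}

```text
time_s: 14.78
tool_pos: [0.5845, 0.1671, 0.1979]
eef_rot: [0.605, 0.753, 0.201, 0.162]
force: [-0.4, -0.5, -0.2]
opening: 0.0261
gripper_force: 0.0
```

```bash
python3 go.py 0 -29 128 | sed -n '1p;4p'
python3 - <<'E'
from h import *
from go import *
M=nestM();o=NEST['o']
for c in ['top','scene']:
    d=shot(c)
    for l in ['clamp_bar','tube']:
        for r in env.boxes_of(l,c)[:1]:print(c,l,r['score'],M.T@(np.array(r['point'])-o)*1000)
E
```

```text
nest-frame tcp mm [ -0.01 -62.21 141.97] F nest [-0.54 -0.35  0.14] open 0.02614829782301457 14.7833
-1 rotvec tool deg [-0.06 -0.05  0.22] shift now-tool [33.2   0.15 14.  ] shift goal-tool [33.21  0.01 13.97]
top tube 0.86 [ 0.07  1.24 30.68]
scene clamp_bar 0.56 [  3.56 -42.71 138.7 ]
scene tube 0.8 [-5.21 12.25 27.84]
```

>>> step_arm:
  moves:
    - {"wx":0,"wy":0,"wz":0,"tx":9,"ty":0,"tz":3,"claw":0.3}
    - {"wx":0,"wy":0,"wz":0,"tx":8,"ty":0,"tz":3,"claw":0.3}
    - {"wx":0,"wy":0,"wz":0,"tx":8,"ty":0,"tz":4,"claw":0.3}
    - {"wx":0,"wy":0,"wz":0,"tx":8,"ty":0,"tz":4,"claw":0.3}
    - {"wx":0,"wy":0,"wz":0,"tx":6,"ty":0,"tz":4,"claw":0.3}
    - {"wx":0,"wy":0,"wz":0,"tx":6,"ty":0,"tz":5,"claw":0.3}
    - {"wx":0,"wy":0,"wz":0,"tx":5,"ty":0,"tz":5,"claw":0.3}
    - {"wx":0,"wy":0,"wz":0,"tx":0,"ty":0,"tz":0,"claw":0.3}

```text
time_s: 15.75
tool_pos: [0.5888, 0.2164, 0.1723]
eef_rot: [0.607, 0.752, 0.2, 0.163]
force: [-1.2, -0.0, -0.1]
opening: 0.0263
gripper_force: 0.0
```

```bash
python3 go.py 0 8 150 | sed -n '1p;4p'
python3 - <<'E'
from h import *
from go import *
M=nestM();o=NEST['o']
for c in ['top','scene','wrist']:
    d=shot(c)
    for l in ['clamp_bar','tube']:
        for r in env.boxes_of(l,c)[:1]:print(c,l,r['score'],M.T@(np.array(r['point'])-o)*1000)
E
```

```text
nest-frame tcp mm [ -0.21 -14.99 112.45] F nest [-1.05  0.23  0.46] open 0.026349267784653352 15.75
-1 rotvec tool deg [-0.12  0.08  0.04] shift now-tool [ 22.94   0.15 -37.59] shift goal-tool [ 22.99   0.21 -37.55]
top clamp_bar 0.49 [ -2.02 -64.04  62.94]
top tube 0.5 [-3.84 23.09 29.24]
scene clamp_bar 0.82 [  2.97   8.14 123.57]
scene tube 0.86 [-4.02 15.13 26.22]
wrist clamp_bar 0.55 [ -1.16  -0.38 125.61]
wrist tube 0.75 [-2.06  7.35 27.63]
```

>>> step_arm:
  moves:
    - {"wx":0,"wy":0,"wz":0,"tx":-2,"ty":0,"tz":-20,"claw":0.3}
    - {"wx":0,"wy":0,"wz":0,"tx":0,"ty":0,"tz":-22,"claw":0.3}
    - {"wx":0,"wy":0,"wz":0,"tx":25,"ty":0,"tz":0,"claw":0.3}
    - {"wx":0,"wy":0,"wz":0,"tx":0,"ty":0,"tz":0,"claw":0.3}
    - {"wx":0,"wy":0,"wz":0,"tx":0,"ty":0,"tz":10,"claw":0.3}
    - {"wx":0,"wy":0,"wz":0,"tx":0,"ty":0,"tz":10,"claw":0.3}
    - {"wx":0,"wy":0,"wz":0,"tx":8,"ty":0,"tz":9,"claw":0.3}
    - {"wx":0,"wy":0,"wz":0,"tx":7,"ty":0,"tz":9,"claw":0.3}
    - {"wx":0,"wy":0,"wz":0,"tx":6,"ty":0,"tz":10,"claw":0.3}
    - {"wx":0,"wy":0,"wz":0,"tx":5,"ty":0,"tz":10,"claw":0.3}
    - {"wx":0,"wy":0,"wz":0,"tx":0,"ty":0,"tz":0,"claw":0.3}

```text
time_s: 17.12
tool_pos: [0.5857, 0.268, 0.1577]
eef_rot: [0.606, 0.753, 0.201, 0.162]
force: [-0.8, 0.1, -0.6]
opening: 0.0263
gripper_force: 0.0
```

```bash
python3 go.py 0 38 74 | sed -n '1p;4p'
```

```text
nest-frame tcp mm [-0.71 36.16 95.92] F nest [-0.98  0.29 -0.14] open 0.026259592374453352 17.1167
-1 rotvec tool deg [-0.14 -0.08  0.17] shift now-tool [ 1.81  0.77 21.93] shift goal-tool [ 1.84  0.71 21.92]
```

```bash
cat > chk.py <<'E'
from h import *
from go import *
M=nestM();o=NEST['o']
for c in ['top','scene','wrist']:
    d=shot(c)
    for l in ['clamp_bar','tube']:
        for r in env.boxes_of(l,c)[:1]:print(c,l,r['score'],M.T@(np.array(r['point'])-o)*1000)
E
python3 chk.py
```

```text
top clamp_bar 0.89 [ -1.4  -32.86  66.74]
top tube 0.51 [  5.67 -13.67  32.06]
scene clamp_bar 0.61 [ 1.05 18.31 80.68]
scene tube 0.84 [-2.58 18.78 23.66]
wrist clamp_bar 0.95 [ 0.41 20.64 87.98]
wrist tube 0.64 [-4.07 20.47 29.14]
```

>>> step_arm:
  moves:
    - {"wx":0,"wy":0,"wz":0,"tx":0,"ty":0,"tz":8,"claw":0.3}
    - {"wx":0,"wy":0,"wz":0,"tx":0,"ty":0,"tz":7,"claw":0.3}

```text
time_s: 17.73
tool_pos: [0.5938, 0.2688, 0.1469]
eef_rot: [0.606, 0.752, 0.202, 0.162]
force: [-2.0, 3.1, 2.2]
opening: 0.0263
gripper_force: 1.4
```

```bash
python3 go.py 0 38 74 | sed -n '1p'; python3 chk.py
```

```text
nest-frame tcp mm [ 0.88 35.18 82.49] F nest [-0.01  3.48  2.58] open 0.0263237735718 17.7333
top clamp_bar 0.92 [ -3.01 -36.64  61.09]
top tube 0.61 [  7.39 -14.61  29.11]
scene clamp_bar 0.39 [ 0.38 15.66 25.42]
scene tube 0.83 [-0.56 20.68 23.88]
wrist clamp_bar 0.76 [-1.66 22.17 71.05]
wrist tube 0.98 [-1.54 23.43 23.06]
```

>>> step_arm:
  moves:
    - {"wx":0,"wy":0,"wz":0,"tx":2,"ty":0,"tz":8,"claw":0.3}
    - {"wx":0,"wy":0,"wz":0,"tx":2,"ty":0,"tz":8,"claw":0.3}
    - {"wx":0,"wy":0,"wz":0,"tx":0,"ty":0,"tz":7,"claw":0.3}
    - {"wx":0,"wy":0,"wz":0,"tx":0,"ty":0,"tz":0,"claw":0.3}

```text
time_s: 18.52
tool_pos: [0.604, 0.274, 0.1252]
eef_rot: [0.607, 0.752, 0.2, 0.162]
force: [0.2, 0.3, -0.1]
opening: 0.0266
gripper_force: 0.0
```

```bash
python3 go.py 0 40 51 | sed -n '1p;4p'
```

```text
nest-frame tcp mm [-0.35 38.18 58.22] F nest [ 0.12  0.27 -0.22] open 0.026551199835696343 18.5167
-1 rotvec tool deg [-0.11  0.05  0.05] shift now-tool [1.82 0.37 7.22] shift goal-tool [1.82 0.35 7.22]
```

>>> step_arm:
  moves:
    - {"wx":0,"wy":0,"wz":0,"tx":0,"ty":0,"tz":3,"claw":0.3}
    - {"wx":0,"wy":0,"wz":0,"tx":0,"ty":0,"tz":2,"claw":0.3}
    - {"wx":0,"wy":0,"wz":0,"tx":0,"ty":0,"tz":0,"claw":0.3}

```text
time_s: 18.77
tool_pos: [0.6062, 0.2745, 0.1215]
eef_rot: [0.607, 0.752, 0.201, 0.163]
force: [-0.5, 0.3, 0.5]
opening: 0.0264
gripper_force: 0.1
```

```bash
python3 go.py 0 40 51 | sed -n '1p;4p'
```

```text
nest-frame tcp mm [-0.28 38.14 53.87] F nest [-0.11  0.38  0.68] open 0.026369351155239872 18.7667
-1 rotvec tool deg [-0.08  0.04  0.04] shift now-tool [1.87 0.28 2.86] shift goal-tool [1.86 0.28 2.87]
```

>>> step_arm:
  moves:
    - {"wx":0,"wy":0,"wz":0,"tx":0,"ty":0,"tz":1.5,"claw":0.3}
    - {"wx":0,"wy":0,"wz":0,"tx":0,"ty":0,"tz":0.5,"claw":0.3}
    - {"wx":0,"wy":0,"wz":0,"tx":0,"ty":0,"tz":0,"claw":0.3}
    - {"wx":0,"wy":0,"wz":0,"tx":0,"ty":0,"tz":0,"claw":0.3}

```text
time_s: 19.1
tool_pos: [0.6072, 0.2746, 0.12]
eef_rot: [0.607, 0.752, 0.201, 0.163]
force: [-0.6, 0.1, 1.0]
opening: 0.0264
gripper_force: 0.6
```

```bash
python3 go.py 0 40 51 | sed -n '1p'
```

```text
nest-frame tcp mm [-0.16 38.02 52.07] F nest [-0.02  0.24  1.12] open 0.02643531820406245 19.1
```

>>> step_arm:
  moves:
    - {"wx":0,"wy":0,"wz":0,"tx":0,"ty":0,"tz":1,"claw":0.3}
    - {"wx":0,"wy":0,"wz":0,"tx":0,"ty":0,"tz":0,"claw":0.3}
    - {"wx":0,"wy":0,"wz":0,"tx":0,"ty":0,"tz":0,"claw":0.3}

```text
time_s: 19.35
tool_pos: [0.6075, 0.2747, 0.1196]
eef_rot: [0.607, 0.752, 0.201, 0.163]
force: [-6.8, -1.3, 8.1]
opening: 0.026
gripper_force: 4.7
```

```bash
python3 go.py 0 40 51 | sed -n '1p'
```

```text
nest-frame tcp mm [-0.07 38.11 51.51] F nest [-1.96  0.19 10.49] open 0.026046634127534368 19.35
```

>>> step_arm:
  moves:
    - {"wx":0,"wy":0,"wz":0,"tx":0,"ty":0,"tz":1,"claw":0.3}
    - {"wx":0,"wy":0,"wz":0,"tx":0,"ty":0,"tz":0,"claw":0.3}
    - {"wx":0,"wy":0,"wz":0,"tx":0,"ty":0,"tz":0,"claw":0.3}

```text
time_s: 19.6
tool_pos: [0.6078, 0.2748, 0.1192]
eef_rot: [0.607, 0.752, 0.201, 0.163]
force: [-12.5, -3.2, 13.4]
opening: 0.0263
gripper_force: 9.0
```

```bash
python3 go.py 0 40 51 | sed -n '1p'
```

```text
nest-frame tcp mm [-0.02 38.15 51.09] F nest [-4.46 -0.51 18.09] open 0.02633563686396562 19.6
```

>>> step_arm:
  moves:
    - {"wx":0,"wy":0,"wz":0,"tx":0,"ty":0,"tz":-10,"claw":0.3}
    - {"wx":0,"wy":0,"wz":0,"tx":0,"ty":0,"tz":-35,"claw":0.3}
    - {"wx":0,"wy":0,"wz":0,"tx":0,"ty":0,"tz":-40,"claw":0.3}
    - {"wx":0,"wy":0,"wz":0,"tx":0,"ty":0,"tz":-40,"claw":0.3}
    - {"wx":0,"wy":0,"wz":0,"tx":0,"ty":0,"tz":0,"claw":0.3}
    - {"wx":0,"wy":0,"wz":0,"tx":0,"ty":0,"tz":0,"claw":0.3}
    - {"wx":0,"wy":0,"wz":0,"tx":0,"ty":0,"tz":0,"claw":0.3}

```text
time_s: 20.18
tool_pos: [0.5477, 0.2609, 0.2264]
eef_rot: [0.607, 0.751, 0.2, 0.163]
force: [-0.7, -0.1, -0.4]
opening: 0.0262
gripper_force: 0.0
```

```bash
python3 go.py 0 40 51 | sed -n '1p'; python3 chk.py
```

```text
nest-frame tcp mm [  0.21  37.15 174.75] F nest [-0.79  0.07 -0.06] open 0.026215341555653107 20.1833
top clamp_bar 0.63 [ -2.46 -39.11  52.46]
top tube 0.54 [ 7.81 -9.14 29.32]
scene clamp_bar 0.92 [ 2.48 16.93 50.41]
scene tube 0.65 [-1.79 11.86 19.62]
wrist clamp_bar 0.85 [-1.59  9.07 49.19]
wrist tube 0.86 [-10.14   1.29  30.57]
```

```bash
python3 -c "
from workcell import env;print(env.close_job())"
```

```text
the job is handed in; nothing more can be done
None
```

I placed the tube in the nest and pressed it home (34 N, with no further travel), then shut the clamp on it, drew the arm clear and handed the job in at about 20 s. The hand-in returned no verdict. I did not re-measure the angle offcut and flat bar at the end, but the arm never went near them.

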